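# Release the mended jar from its ratchet clamp

## Task

The glue on the mended glass jar has set. On the clamp that holds this jar, swing the ratchet pawl up clear of the toothed bar, then draw the bar back by its upright grip as far as it goes and let go. Leave the jar standing where it is, and leave the other clamp, which holds the tin, as it is.

Things in the scene. Friction and masses are not known exactly. Their poses are not given: they have to be found in the camera images.
- jar_pawl_tab (a point): Grip point of the upright black tab, a fin 10 mm thick (x), 18 long (y), on the pawl of the clamp that holds the jar. Fin spans 33 mm below to 15 mm above this point. Pawl down: y points level along the bar, the way the bar is drawn back (away from the jar), x across it, z up; the pawl's level pin lies 44 mm along +y, 37 mm lower; its cheeks begin 25 mm along +y, tops 23 mm lower.
- jar_pawl (a joint): Angle (rad) of that pawl, a steel arm above the bar whose tip rests in the teeth: 0 down, grows as the tab swings up and over towards +y about the pin, stop at 0.9. The teeth are cleared from about 0.2; 0.5 or more is well clear. Light friction (about 1 N at the tab); it stays where it is left.
- jar_bar_grip (a point): Middle of the upright black round grip on the end of that clamp's toothed bar: 16 mm in diameter from 34 mm below to 14 mm above this point, then a 21 mm head, top 33 mm above it; the bar's end block begins 45 mm below. Its y axis points level the way the bar is drawn back, x across, z up. At the start it lies 110 mm along +y from the pawl tab.
- jar_bar (a joint): How far that bar with its jaw is drawn back (m): 0 clamped, 0.040 fully back against a stop. With the pawl down the teeth lock it (2 mm of play); with the pawl up it slides level and straight against about 3 N of friction and stays where it is left.
- jar_middle (a point): Centre, half-way up, of the glass jar with the light grey lid, 66 x 72 x 102 mm, standing loose on the clamp's grey base plate (92 x 220 mm) between two jaws 72 mm high; about 0.1 m from the pawl tab, away from the bar's grip. Not to be handled. Wall cabinets overhang the back of the worktop beyond the clamps, about 0.5 m up: keep the wrist clear of them.
- tin_pawl (a joint): Pawl angle (rad) of the other, equal clamp, which holds a squat round tin 75 mm wide and 58 mm tall; 0 is down. Must stay down.
- tin_bar (a joint): Draw of the bar of that other clamp (m); 0 is clamped. Must stay clamped.
Things that resemble listed ones, but are neither listed nor needed, are in the scene too. Leave any yellow look-alike of the part that bears jar_middle alone.

How it is judged:
By the outcome, as a careful person would: the job done as asked, in the order asked, and still so for the second after the job is handed in, with the robot touching nothing.
It also fails if it takes over 43 s, if anything falls off the work surface, if the arm or the gripper's body presses on something with over 40 N, if the wrist force passes 120 N, or if a joint passes its speed limit or range.

## Robot

A 6-joint arm with a two-finger parallel gripper is mounted at the origin on a cart in front of the work surface, level with it; the furniture and walls round the work are solid. World frame = base frame: x ahead of the robot, y to its left, z up, the work surface at z = 0. Lengths are in m, angles in rad, forces in N, time in s.
With the tool pointing down it reaches from about 0.275 to 0.825 m from the base axis. Payload 4.9 kg.
Tool frame: the origin (TCP) lies between the finger pads; the fingertips stand 8 mm ahead of it and the grasp point (between the pads) lies 11 mm behind it; z points along the fingers, y is the line along which they close (so a half turn about z gives the same grasp; the last joint's range is limited). The gripper opens to 85 mm and grips with 20 to 120 N. Pads are 22 mm wide; open, the fingers measure 114 mm over their backs; the gripper's body (76 mm by 85 mm) begins 54 mm behind the grasp point. The pads swing forward as they close: fully open they stand 13 mm farther back than shut.
Start: joints at [-1.242, 0.326, -0.193, 1.052, 0, 1.437], TCP at [0.246, -0.492, 0.239] pointing down, gripper open.
Joint ranges: [-2.65, 2.65], [-0.97, 1.79], [-1.3, 1.35], [-1.93, 2.1], [-1.47, 1.37], [-3.14, 3.14]. Speed limits (rad/s): [2.57, 2.57, 3.14, 3.14, 3.14, 3.14].

## Interface

Orientations are given as a unit quaternion [x, y, z, w].
In Python, from rig import robot, optics gives the robot as it stands.
- The arm moves only by the shell command python3 -m creep 'ROWS' [FORCE]. ROWS is text: rows parted by semicolons, each of 5 numbers parted by spaces: the opening in per cent of the stroke, from 0 (shut) to 100 (fully open), then the shift along the tool's x, y, z in mm, then the turn about the tool's z in degrees. In form: claw dx dy dz roll; .... A call has 1 to 8 rows; each row is the pose to reach, as a shift and turn from the pose commanded when the call began, along the tool's axes at that moment; what a row does not reach only later rows make up. A row lasts 1/8 s, in which the tool goes at most 62.5 mm and 10.7 degrees, less where a joint would pass 70% of its speed; a pose out of reach is approached as far as the arm can. A call with a gripper value outside its range is refused whole. The fingers move at their own pace and stop on an object; FORCE is the grip in N (left out, the last holds). Time passes only in rows, so rows that repeat a pose let the fingers close. It gives the time, the measured TCP pose, the force, the opening and the grip force at its end, in the units of the state.
- robot.read_state(): the state, without advancing time (a new reading comes with each control period).
- optics.snapshot(name): name is "scene" or "top" or "wrist"; returns the picture (384x512x3 uint8, red, green, blue); there is no depth.
- optics.calibration(name): a dict with "mtx" (3x3 intrinsics, pixels), "world_to_cam" (4x4, takes a point from world to camera coordinates). Camera axes: x right, y down, z forward; pixel columns grow to the right and rows downward; lengths in m; the calibration is good to about 2 mm. A picture is of the moment at which its call begins: read the wrist's pose just before it. calibration takes no time and is no camera call; for the wrist camera it gives the pose at the moment of the call.
- robot.sign_off(): hands the job in; it is judged then, once.
The state is a dict: "time_s": time; "joints": joint angles; "joint_vel": joint speeds; "joint_torque": joint torques, N m; "position": TCP position; "eef_rot": TCP orientation; "wrist_force": force on the tool from outside, world axes, zero at the start; "torque": the same for the moment, N m; "gripper_width": finger opening in m; "finger_force": force on a finger pad.
Only numpy, scipy, OpenCV 4.12 (cv2) and the standard library are available. Lean on these libraries where they do the work, as an engineer would, in place of code of your own. Each camera call takes 0.05 s, during which the arm holds its last target. There are 200 camera calls.

## Working session

There is one attempt and no reset: what is moved stays moved. The work goes in short steps, Python scripts to look and compute and a shell command to move; the robot and the scene stay as the last step left them, time stands still between calls to the robot, and variables do not carry over. Pictures are saved under pics/ and viewed, at most 10 in all, crops included, and the job is handed in when it is done.

```bash
ls; mkdir -p pics
python3 - <<'E'
from rig import robot, optics
import cv2
s=robot.read_state();print(s)
for n in("scene","top"):
    im=optics.snapshot(n);cv2.imwrite(f"pics/{n}0.png",im[:,:,::-1])
    c=optics.calibration(n);print(n,c)
a=cv2.imread("pics/scene0.png");b=cv2.imread("pics/top0.png")
E
```

```text
pics
{'time_s': 0.0, 'joints': array([-1.24217555e+00,  3.26943368e-01, -1.93604186e-01,  1.05200278e+00,
        2.12147340e-05,  1.43660105e+00]), 'joint_vel': array([-3.50701875e-04,  2.18643988e-05, -7.82338371e-04,  2.34479794e-03,
       -1.24719054e-04,  2.04291486e-04]), 'joint_torque': array([ 1.13760445e-03, -4.43405986e+01,  2.62436271e+01,  1.53799594e-02,
        1.51684085e-04,  1.02881637e-05]), 'position': array([ 0.24538791, -0.49157699,  0.2384944 ]), 'eef_rot': array([ 9.73344059e-01,  2.29348151e-01, -7.45644133e-05, -8.73892252e-04]), 'wrist_force': array([ 0.96147675,  0.80531534, -0.89367927]), 'torque': array([-0.03536833,  0.03519988, -0.01709212]), 'finger_force': 0.0, 'gripper_width': 0.08541317253521583}
scene {'mtx': array([[487.44439527,   0.        , 261.40973485],
       [  0.        , 487.44439527, 191.15120809],
       [  0.        ,   0.        ,   1.        ]]), 'world_to_cam': array([[ 0.40936445, -0.9122461 , -0.01509341, -0.20809349],
       [-0.51142575, -0.21573644, -0.83180616,  0.30764829],
       [ 0.75555572,  0.34823103, -0.55486098,  0.98212124],
       [ 0.        ,  0.        ,  0.        ,  1.        ]])}
top {'mtx': array([[496.94599979,   0.        , 259.2330974 ],
       [  0.        , 496.94599979, 193.71352933],
       [  0.        ,   0.        ,   1.        ]]), 'world_to_cam': array([[-0.02270112, -0.99968407, -0.01078943,  0.01885224],
       [-0.99772685,  0.02333897, -0.06321735,  0.44288699],
       [ 0.0634492 ,  0.00932979, -0.99794146,  1.51385832],
       [ 0.        ,  0.        ,  0.        ,  1.        ]])}
```

Run:
```python
import cv2
for n in("scene","top"):
    a=cv2.imread(f"pics/{n}0.png");cv2.imwrite(f"pics/{n}0b.png",cv2.resize(a,(800,600),interpolation=cv2.INTER_CUBIC))
```

```text
(no output)
```

View pics/scene0b.png

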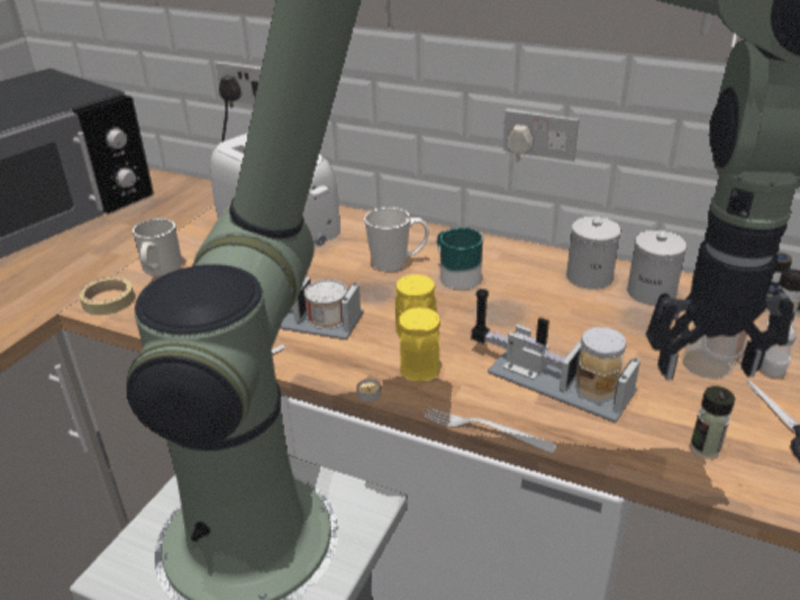

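View pics/top0b.png

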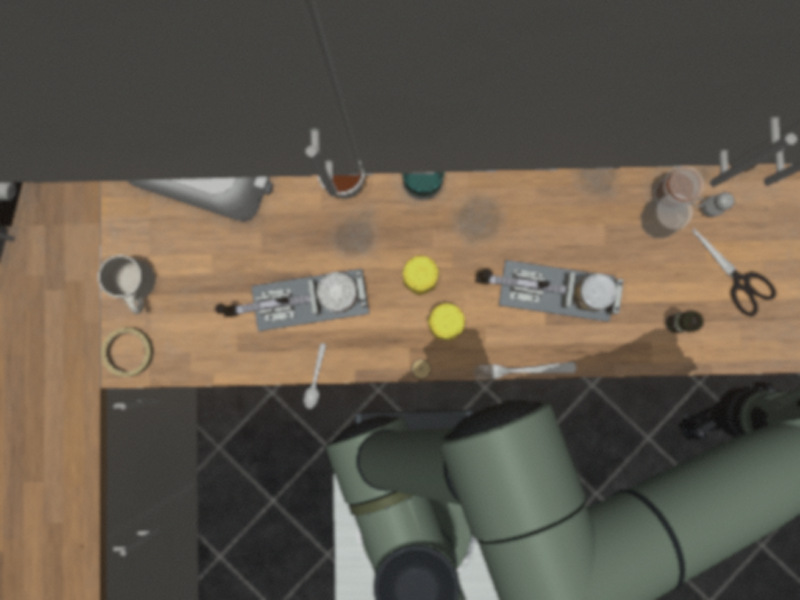

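The jar is in the right-hand clamp. In the scene view (800x600) its grip is at (482,315), its pawl tab at (542,332) and the jar at (600,365). In the top view the grip is at about (484,276), the tab at about (541,284) and the lid at (598,291). Next I'll measure these from black masks.

```bash
cat > h.py <<'E'
import numpy as np, cv2
from rig import robot, optics
def P(n):
    c=optics.calibration(n); return c["mtx"]@c["world_to_cam"][:3]
def tri(pa,pb,Pa=None,Pb=None):
    X=cv2.triangulatePoints(P("scene") if Pa is None else Pa,P("top") if Pb is None else Pb,np.array(pa,float).reshape(2,1),np.array(pb,float).reshape(2,1))
    return (X[:3]/X[3]).ravel()
def ray(px,z,Pm):
    A=np.c_[Pm[:,:2],-np.array([*px,1.])]; return np.linalg.solve(A,-(Pm[:,2]*z+Pm[:,3]))[:2]
def proj(X,Pm):
    u=Pm@np.r_[X,1]; return u[:2]/u[2]
def blobs(im,box,thr=60,amin=6):
    x0,y0,x1,y1=box; m=(im[y0:y1,x0:x1].max(2)<thr).astype(np.uint8)
    n,l,s,c=cv2.connectedComponentsWithStats(m)
    return [(np.round(c[i]+[x0,y0],1).tolist(),(s[i][:4]+[x0,y0,0,0]).tolist(),int(s[i][4])) for i in range(1,n) if s[i][4]>=amin]
E
python3 - <<'E'
from h import *
a=cv2.imread("pics/scene0.png");b=cv2.imread("pics/top0.png")
for t in(45,60,75):
    print(t,"scene",blobs(a,(295,180,365,225),t)); print("top",blobs(b,(300,165,365,195),t))
A=cv2.resize(a[175:275,295:415],(800,666),interpolation=cv2.INTER_CUBIC)[:,:]
B=cv2.resize(b[160:210,300:405],(800,380),interpolation=cv2.INTER_CUBIC)
A=cv2.resize(a[175:230,295:375],(320,220),interpolation=cv2.INTER_CUBIC)
o=np.zeros((600,800,3),np.uint8);o[:380]=B;o[380:,:320]=A
cv2.imwrite("pics/c1.png",o)
E
```

```text
45 scene [([307.1, 204.1], [303, 187, 9, 32], 153), ([346.5, 212.0], [344, 205, 6, 15], 73)]
top []
60 scene [([307.2, 203.2], [302, 186, 10, 33], 185), ([346.6, 212.0], [344, 205, 6, 16], 80)]
top [([309.0, 176.5], [306, 173, 7, 8], 43), ([346.9, 181.6], [345, 181, 5, 3], 11)]
75 scene [([307.2, 203.3], [302, 185, 11, 35], 211), ([346.5, 211.7], [343, 204, 8, 17], 92)]
top [([309.0, 176.5], [305, 173, 9, 8], 59), ([347.4, 181.4], [345, 180, 6, 4], 21)]
```

View pics/c1.png

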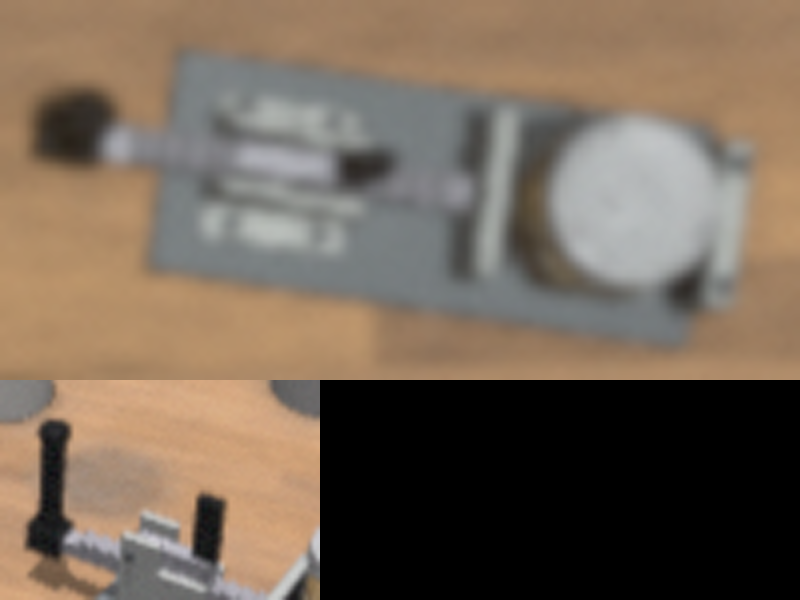

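Top view: grip head near (309,176), tab near (347,181), with the jar to the right. The bar slopes about 7° in the image. Scene view: top of the head at about (308.5,187), tab blob at x 344–349, y 205–220.

Run:
```python
from h import *
T=P("top");S=P("scene")
print("tab top",tri((347.2,206.5),(347.4,181.4)),"head top",tri((308.5,187.5),(309.3,176)))
c=[(x/7.62+300,y/7.62+160) for x,y in((180,50),(700,120),(690,347),(150,270))]
C=np.array([ray(p,.01,T) for p in c]);print(C.round(4).tolist(),C.mean(0))
for i,j in((1,0),(2,3)):
    d=C[i]-C[j];print(np.degrees(np.arctan2(*-d)),np.linalg.norm(d))
print("jar lid",ray((633/7.62+300,198/7.62+160),.112,T))
for z in(.1,.11,.12,.13,.14):print(z,ray((347.4,181.4),z,T),ray((309.3,176),z,T), ray((347.2,206.5),z,S),ray((308.5,187.5),z,S))
from scipy.spatial.transform import Rotation as R
s=robot.read_state();print(R.from_quat(s["eef_rot"]).as_matrix().round(3),optics.calibration("wrist")["world_to_cam"].round(3))
```

```text
tab top [ 0.46767541 -0.24909281  0.1016554 ] head top [ 0.48525149 -0.13972269  0.11849217]
[[0.5228, -0.1921], [0.4894, -0.4012], [0.3977, -0.3935], [0.4338, -0.1772]] [ 0.46092275 -0.29100344]
9.09979578212688 0.21170748873144676
9.485582051110516 0.21925435012872233
jar lid [ 0.45090176 -0.34841878]
0.1 [ 0.46754063 -0.24865017] [ 0.48588841 -0.13874216] [ 0.47045782 -0.2492592 ] [ 0.51380421 -0.13351688]
0.11 [ 0.46669775 -0.24696118] [ 0.48491803 -0.13781698] [ 0.45655536 -0.25235804] [ 0.49928048 -0.13827462]
0.12 [ 0.46585487 -0.24527219] [ 0.48394764 -0.13689181] [ 0.4426529  -0.25545688] [ 0.48475674 -0.14303237]
0.13 [ 0.46501199 -0.2435832 ] [ 0.48297725 -0.13596663] [ 0.42875044 -0.25855573] [ 0.47023301 -0.14779012]
0.14 [ 0.46416911 -0.24189421] [ 0.48200686 -0.13504145] [ 0.41484798 -0.26165457] [ 0.45570928 -0.15254787]
[[ 0.895  0.446 -0.   ]
 [ 0.446 -0.895  0.002]
 [ 0.    -0.002 -1.   ]] [[ 0.445 -0.895 -0.001 -0.549]
 [-0.846 -0.421  0.327 -0.04 ]
 [-0.293 -0.144 -0.945  0.38 ]
 [ 0.     0.     0.     1.   ]]
```

```bash
python3 -m creep '35 40 -15 0 -8; 35 85 -32 10 -16; 35 135 -52 20 -24; 35 185 -71 30 -32; 35 235 -90 40 -40; 35 280 -107 45 -48; 35 307 -118 45 -54; 35 307 -118 45 -54' 25
python3 - <<'E'
from h import *
s=robot.read_state();w=optics.calibration("wrist");im=optics.snapshot("wrist");cv2.imwrite("pics/w1.png",cv2.resize(im[:,:,::-1],(800,600)))
cv2.imwrite("pics/w1r.png",im[:,:,::-1]);np.savez("w1.npz",P=w["mtx"]@w["world_to_cam"][:3])
print(s["position"],s["eef_rot"],s["joints"])
E
```

```text
time_s: 1.1
position: [0.4683, -0.2478, 0.1938]
eef_rot: [0.762, 0.647, -0.0, -0.0]
wrist_force: [-0.2, -0.4, -0.5]
gripper_width: 0.0299
finger_force: 0.0
[ 0.46832415 -0.2478037   0.19381626] [ 7.62102740e-01  6.47455934e-01 -7.03862495e-05 -4.72364946e-04] [-6.26087343e-01  3.25519235e-01 -3.16126688e-01  9.30101476e-01
  8.82716547e-05  1.10702215e+00]
```

View pics/w1.png

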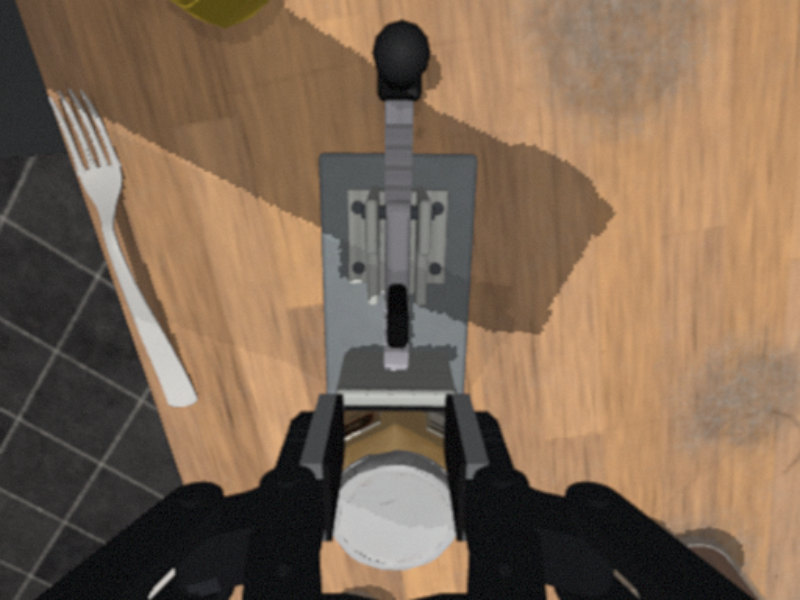

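The wrist view is lined up with the clamp: the tab runs from (398,285) to (398,347), the grip head is at (402,50), and the lid is at (395,510). Now I'll refine the positions with rays.

Run:
```python
from h import *
W=np.load("w1.npz")["P"];im=cv2.imread("pics/w1r.png")
b=blobs(im,(235,0,280,230),50,20);print(b)
th=np.radians(9.3);d=np.array([np.sin(th),np.cos(th)]);n=np.array([d[1],-d[0]])
bx=min(b,key=lambda q:abs(q[0][1]-200))
u=bx[0][0];yb=bx[1][1]+bx[1][3];yt=bx[1][1]
for z in(.098,.102,.106):
    e=ray((u,yb-.5),z,W);print(z,"tab c",e+.009*d,"head",ray((402/1.5625,50/1.5625),z+.0165,W))
for l,p in(("plateL",(321,155)),("plateR",(476,155)),("L2",(327,380)),("R2",(465,380))): print(l,ray(np.array(p)/1.5625,.01,W))
# scene consistency
S=P("scene")
for z in(.098,.102,.106): print(proj([*(ray((u,yb-.5),z,W)+.009*d),z],S))
```

```text
[([256.1, 39.1], [239, 14, 36, 51], 1404), ([254.0, 201.9], [248, 182, 14, 40], 504)]
0.098 tab c [ 0.4698449  -0.25156818] head [ 0.48971976 -0.1405156 ]
0.102 tab c [ 0.47009775 -0.24988815] head [ 0.48959138 -0.14095924]
0.106 tab c [ 0.4703506  -0.24820813] head [ 0.48946299 -0.14140288]
plateL [ 0.43932395 -0.1747214 ]
plateR [ 0.52587639 -0.189008  ]
L2 [ 0.41406467 -0.313632  ]
R2 [ 0.50275483 -0.32825362]
[347.98037318 207.51155367]
[347.47682821 205.97185321]
[346.97206404 204.42842476]
```

```bash
python3 -m creep '35 -2 2 45 0; 35 -2 2 85 0; 35 -2 2 105 0; 35 -2 2 115 0; 35 -2 2 115 0; 0 -2 2 115 0; 0 -2 2 115 0; 0 -2 2 115 0' 20
python3 - <<'E'
from h import *
im=optics.snapshot("wrist");cv2.imwrite("pics/w2.png",im[100:,:,::-1])
E
```

```text
time_s: 2.15
position: [0.4692, -0.2525, 0.0803]
eef_rot: [0.763, 0.646, -0.001, 0.001]
wrist_force: [-4.5, -2.0, 6.2]
gripper_width: 0.0099
finger_force: 26.7
```

View pics/w2.png

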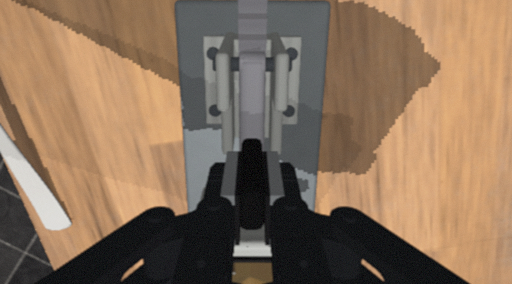

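The tab is gripped (9.9 mm). Now I'll swing it on its arc to about 0.7 rad.

```bash
python3 -m creep '0 4 0 -4 0; 0 8 0 -8 0; 0 13 0 -11 0; 0 18 0 -14 0; 0 18 0 -14 0' 20; python3 -m creep '0 5 0 -2 0; 0 11 0 -4 0; 0 16 0 -5 0; 0 18 0 -6 0; 0 18 0 -6 0; 35 18 0 -6 0; 35 18 0 -6 0; 35 18 0 -6 0'
```

```text
time_s: 2.82
position: [0.4722, -0.2345, 0.0939]
eef_rot: [0.763, 0.646, -0.001, 0.001]
wrist_force: [-3.3, -3.4, 2.5]
gripper_width: 0.0098
finger_force: 25.2
time_s: 3.82
position: [0.4754, -0.2159, 0.0993]
eef_rot: [0.763, 0.646, 0.0, -0.0]
wrist_force: [-0.4, 0.3, 0.3]
gripper_width: 0.0299
finger_force: 0.0
```

```bash
python3 -m creep '35 0 0 -35 0; 35 0 0 -80 0; 35 0 0 -100 0; 35 0 0 -100 0'
python3 - <<'E'
from h import *
w=optics.calibration("wrist");im=optics.snapshot("wrist")[:,:,::-1];cv2.imwrite("pics/w3.png",im)
W=w["mtx"]@w["world_to_cam"][:3];np.savez("w3.npz",P=W);print(robot.read_state()["position"])
print("head pred",proj([.4896,-.141,.1185],W))
cv2.imwrite("pics/s3.png",optics.snapshot("scene")[:,:,::-1])
s=cv2.imread("pics/s3.png")[170:270,290:420];o=np.zeros((600,800,3),np.uint8);o[:384,:512]=im;o[384:,512:]=0
o[384:600,:281]=cv2.resize(s,(281,216),interpolation=cv2.INTER_CUBIC);cv2.imwrite("pics/c3.png",o)
E
```

```text
time_s: 4.32
position: [0.4763, -0.2168, 0.2008]
eef_rot: [0.763, 0.646, 0.001, 0.002]
wrist_force: [-0.2, 0.1, -0.5]
gripper_width: 0.0296
finger_force: 0.0
[ 0.47544723 -0.21628096  0.19937409]
head pred [251.06069652  92.23478743]
```

View pics/c3.png

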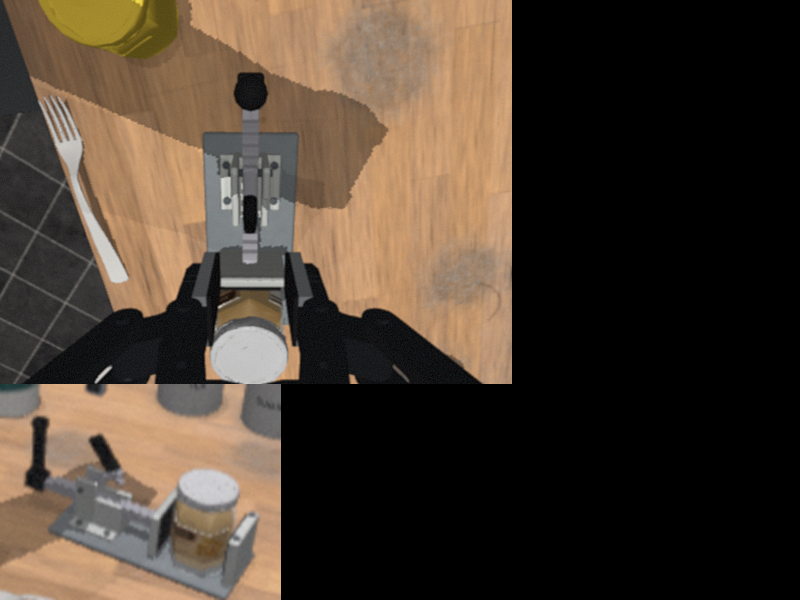

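The pawl tab is tilted back and up (scene crop, around (105,455)). The jar is still standing, and the grip head at (251,92) is exactly where I predicted. Next I'll go to the grip.

```bash
python3 -m creep '45 40 1 0 0; 45 77 2 0 0; 45 77 2 45 0; 45 77 2 85 0; 45 77 2 115 0; 45 77 2 128 0; 45 77 2 128 0; 45 77 2 128 0'; python3 -m creep '0 0 0 0 0; 0 0 0 0 0; 0 0 0 0 0; 0 0 0 0 0' 40
```

```text
time_s: 5.42
position: [0.4905, -0.141, 0.0721]
eef_rot: [0.763, 0.646, 0.0, 0.001]
wrist_force: [-0.6, 0.1, 0.5]
gripper_width: 0.0386
finger_force: 0.0
time_s: 5.92
position: [0.4884, -0.1407, 0.0722]
eef_rot: [0.763, 0.646, -0.001, -0.0]
wrist_force: [-5.1, 0.7, 6.7]
gripper_width: 0.015
finger_force: 38.8
```

```bash
python3 -m creep '0 4 0 0 0; 0 10 0 0 0; 0 17 0 0 0; 0 24 0 0 0; 0 31 0 0 0; 0 36 0 0 0; 0 36 0 0 0; 0 36 0 0 0'; python3 -m creep '0 2 0 0 0; 0 4 0 0 0; 0 5 0 0 0; 0 7 0 0 0; 0 7 0 0 0'
```

```text
time_s: 6.92
position: [0.4946, -0.105, 0.0722]
eef_rot: [0.763, 0.646, -0.001, -0.0]
wrist_force: [-4.3, 1.1, 6.9]
gripper_width: 0.0149
finger_force: 38.9
time_s: 7.55
position: [0.4953, -0.1012, 0.0722]
eef_rot: [0.764, 0.646, -0.004, 0.002]
wrist_force: [-7.0, -9.3, 5.1]
gripper_width: 0.0148
finger_force: 39.0
```

The grip moved 40 mm and the force then rose, so the bar is at the stop. Next: let go, rise clear and check.

```bash
python3 -m creep '45 0 0 0 0; 45 0 0 0 0; 45 0 0 0 0; 45 0 0 -40 0; 45 0 0 -90 0; 45 0 0 -130 0; 45 0 0 -140 0; 45 0 0 -140 0'
python3 - <<'E'
from h import *
w=optics.calibration("wrist");im=optics.snapshot("wrist")[:,:,::-1]
W=w["mtx"]@w["world_to_cam"][:3];print("head pred 40mm",proj([.4896+.0068,-.141+.0394,.1185],W))
print(blobs(im,(220,40,290,140),50,20)[:3])
s=optics.snapshot("scene")[:,:,::-1];cv2.imwrite("pics/s4.png",s)
o=np.zeros((600,800,3),np.uint8);o[:384,:512]=im
o[384:600,:281]=cv2.resize(s[170:270,290:420],(281,216),interpolation=cv2.INTER_CUBIC)
o[384:600,300:581]=cv2.resize(s[160:260,150:280],(281,216),interpolation=cv2.INTER_CUBIC);cv2.imwrite("pics/c4.png",o)
E
```

```text
time_s: 8.55
position: [0.4971, -0.0982, 0.2114]
eef_rot: [0.763, 0.646, 0.0, 0.0]
wrist_force: [-0.2, 0.7, -0.0]
gripper_width: 0.0387
finger_force: 0.0
head pred 40mm [250.56889972 211.31376707]
[]
```

View pics/c4.png

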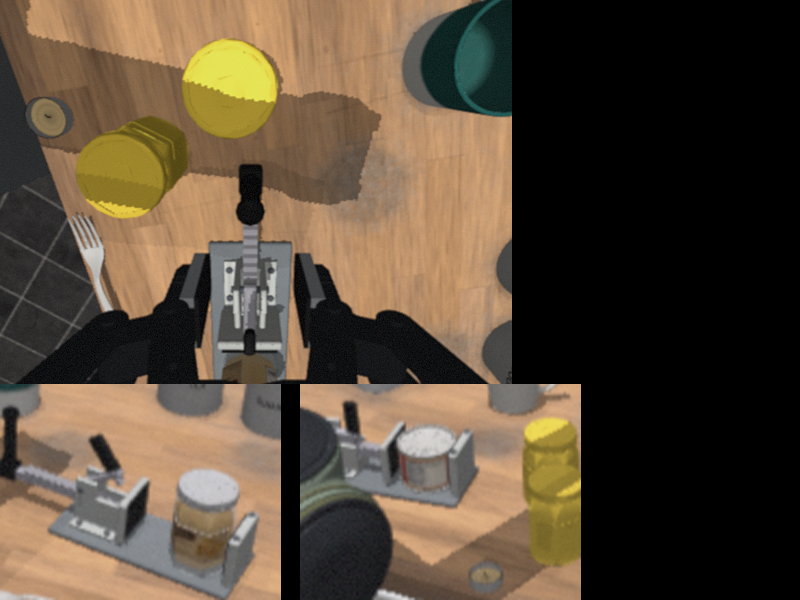

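The grip head is at (250,211), which matches the prediction for a 40 mm draw (250.6,211.3). The pawl is up, the jar stands where it was, the tin clamp is unchanged, and the gripper touches nothing.

```bash
python3 -c "
from rig import robot
print(robot.sign_off())"
```

```text
the job is handed in; nothing more can be done
None
```

I swung the jar clamp's pawl up to about 0.7 rad, drew its bar back the full 40 mm to the stop and let go; the jar stands where it was, the tin clamp is untouched, and the job is handed in.

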